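# Select a feed through the H-gate

### The job

With closed fingers, push the gearbox's feed lever out of its parking notch and through the H-shaped gate until it is fully home in the slot marked by the plus-shaped (cross) plate, without running it into any of the other marked slots. Push gently with the fingertips or the outside of the fingers, do not pinch the knob or force it against the gate, leave everything else on the bench where it is, and finish clear of the lever.

Things in the scene. Friction and masses are not known exactly. Their poses are not given: they have to be found in the camera images.
- gearbox: Grey feed gearbox bolted to the table at a varying place and yaw, foot 220 x 270 mm, bare aluminium gate plate (140 x 150 mm) on top; origin at the table under the gate's centre. Axes: z up, x along the slot legs (towards the motor, away from the robot), y across. The upright lever comes up through the gate
- gate (a point): Gate centre, on the plate's top face 110 mm above the table, axes as the gearbox. The 16 mm wide slot: a crossbar along y, ending 36 mm either side; at y = +28 and -28 mm legs to +x and to -x (an H, four marked slots), and at y = 0 one leg to -x only, the unmarked parking notch. All legs end 34 mm from the gate's centre line. At either end of the crossbar the lever is in line with the legs
- knob (a point): Centre of the black ball knob (36 mm across) on the lever, a 12 mm stem that tilts both ways about a point 100 mm below the gate centre. Knob centre 180 mm from that point: 190 mm above the table upright; home in a slot about 175 mm, and 48 mm in x, 51 mm in y from the gate centre. Starts in the notch, leaning to -x. Stays where left; about 2 N at the knob moves it; slot edges are firm
- stem (a point): The point on the stem's middle line 95 mm from its pivot, i.e. level with the gate plate; it shows where the lever is in the slot
- cross (a joint): tilt of the lever across the gate (rad): 0 in the middle, about +0.29 in the pair of slots on the gate's +y side, about -0.29 in the pair on the -y side
- shift (a joint): tilt of the lever along the slot legs (rad): 0 in the crossbar, about +0.28 fully home in the slots on the +x side, about -0.28 fully home in those on the -x side (and at the bottom of the parking notch). The slot ends are firm stops: driving the knob 5 mm beyond one takes over 30 N
- mark_cross: Plus-shaped (cross, 26 mm over the arms, arms 8 mm wide): marks the wanted slot. Dark steel index plate, 8 mm high, fixed on the gate plate 55 mm along x (either way) and 28 mm along y (either way) from the gate centre, just beyond the closed end of the slot it marks; origin under its centre. Which plate marks which slot varies
- mark_disc: Round (24 mm): marks another slot. Dark steel index plate, 8 mm high, fixed on the gate plate 55 mm along x (either way) and 28 mm along y (either way) from the gate centre, just beyond the closed end of the slot it marks; origin under its centre. Which plate marks which slot varies
- mark_square: Square (21 mm): marks another slot. Dark steel index plate, 8 mm high, fixed on the gate plate 55 mm along x (either way) and 28 mm along y (either way) from the gate centre, just beyond the closed end of the slot it marks; origin under its centre. Which plate marks which slot varies
- mark_bar: Narrow straight bar (26 x 8 mm): marks another slot. Dark steel index plate, 8 mm high, fixed on the gate plate 55 mm along x (either way) and 28 mm along y (either way) from the gate centre, just beyond the closed end of the slot it marks; origin under its centre. Which plate marks which slot varies
- ring_gauge: loose steel ring, 28 mm across, 18 mm high, standing on the gearbox's shoulder; leave alone
- gauge_block: loose steel block 35 x 30 x 12 mm on the table beside the gearbox; leave alone
- vee_block: loose dark steel vee block 60 x 45 x 45 mm on the table; leave alone
- screwdriver: loose screwdriver lying on the table; leave alone
- wrench: loose wrench lying on the table; leave alone
- parts_box: loose white box with yellow lid, 126 x 90 x 55 mm; leave alone

How it is judged:
By the outcome, as a careful person would: the job done as asked, in the order asked, and still so for the second after the job is handed in, with the robot touching nothing.
It also fails if it takes over 54 s, if anything falls off the work surface, if the arm or the gripper's body presses on something with over 40 N, if the wrist force passes 120 N, or if a joint passes its speed limit or range.

### The arm

A 6-joint arm with a two-finger parallel gripper is mounted at the origin on the work surface. World frame = base frame: x ahead of the robot, y to its left, z up, the work surface at z = 0. Lengths are in m, angles in rad, forces in N, time in s.
With the tool pointing down it reaches from about 0.25 to 0.775 m from the base axis. Payload 8.9 kg.
Tool frame: the origin (TCP) lies midway between the tips of the shut fingers; the grasp point (between the pads) lies 19 mm behind it (ctrl.tcp_to_grasp is the distance from the TCP to the grasp point, in m); y points along the fingers, x is the direction in which the jaws open and shut, and the axes are right-handed (so a half turn about y gives the same grasp; the last joint's range is limited). The gripper opens to 85 mm and grips with 20 to 120 N. Pads are 22 mm wide; open, the fingers measure 114 mm over their backs; the gripper's body (76 mm by 85 mm) begins 54 mm behind the grasp point. The pads swing forward as they close: fully open they stand 13 mm farther back than shut.
Start: joints at [0.984, 0.291, -0.153, 1.127, 0, 1.431], TCP at [0.227, 0.473, 0.231] pointing down, gripper open.
Joint ranges: [-2.52, 2.52], [-0.91, 1.74], [-1.3, 1.37], [-1.96, 2.02], [-1.52, 1.47], [-3.14, 3.14]. Speed limits (rad/s): [2.22, 2.22, 2.79, 3.14, 3.14, 3.14].

### API

Orientations are given as a unit quaternion [w, x, y, z].
In Python, from rig import sense, camera, camera_params, job, spot_in, mark_of, ctrl gives the robot as it stands. The module is installed in compiled form; this text tells all that it offers.
- The arm moves only by the tool move_arm, never from a script. Its argument "motion" is a list that holds one entry, the list of rows, each a list of 4 numbers: the shift along the tool's x, y, z in m, then the turn about the tool's y in degrees. A call has 1 to 10 rows; each row shifts and turns the commanded pose from where the row before left it, along the tool's axes as they then stand; what a row does not reach is not made up. A row lasts 1/12 s, in which the tool goes at most 41.7 mm and 7.16 degrees, less where a joint would pass 70% of its speed; a pose out of reach is approached as far as the arm can. A call with a gripper value outside its range is refused whole. "grip" is the closure in counts, from 0 (fully open) to 255 (shut), set as the call begins (left out, the last holds). The fingers move at their own pace and stop on an object; the grip force is fixed at half the most. Time passes only in rows, so rows that do not move let the fingers close. It gives the time, the measured TCP pose, the force and the opening at its end, in the units of the state.
- sense(): the state, without advancing time (a new reading comes with each control period).
- camera(name): name is "scene" or "top" or "wrist"; returns the picture (384x512x3 uint8, blue, green, red); there is no depth.
- camera_params(name): a dict with "camera_matrix" (3x3 intrinsics, pixels), "pose" (4x4, takes a point from camera to world coordinates); the wrist camera has in their place "mount" (4x4, takes a point from camera to tool coordinates, whose origin is the TCP and whose axes are the tool frame's). Camera axes: x right, y up, looking along -z (the intrinsics and any distortion apply to the point x, -y, -z); pixel columns grow to the right and rows downward; lengths in m; the calibration is good to about 2 mm. The wrist camera is an equidistant fisheye: a pixel r from the principal point sees the ray r / f radians off the axis. A picture is of the moment at which its call begins: read the wrist's pose just before it. camera_params takes no time and is no camera call.
- job.close_job(): hands the job in, once; it reports no verdict.
Trained networks look in the newest picture that a camera, given by its name, has taken for a name from the list of things; names that differ only in an ending like _2 or _b are one class to them, and where a whole thing is asked for, a point or a joint stands for the part that bears it (a point fixed in the world has none). Each returns a list of dicts, best first, with "confidence" (0 to 1); they miss things now and then, are a little off and sometimes report something else, mostly with a low value. They report only what shows in the picture. A call takes as long as a camera call.
- spot_in(camera, name): "xy" ([column, row] in pixels, amid what is visible of it).
- mark_of(camera, name): "xy" ([column, row] in pixels: a listed point, or the origin of a listed thing).
The state is a dict: "time": time; "joint_pos": joint angles; "joint_vel": joint speeds; "effort": joint torques, N m; "ee_pos": TCP position; "eef_rot": TCP orientation; "contact_force": force on the tool from outside, world axes, zero at the start; "wrist_torque": the same for the moment, N m; "finger_gap": opening from 0.0 (shut) to 1.0 (fully open).
Only numpy, scipy, OpenCV 4.12 (cv2) and the standard library are available. Lean on these libraries where they do the work, as an engineer would, in place of code of your own. Each camera call takes 0.05 s, during which the arm holds its last target.

## Working session

There is one attempt and no reset: what is moved stays moved. The work goes in short steps, Python scripts to look and compute and a tool call to move; the robot and the scene stay as the last step left them, time stands still between calls to the robot, and variables do not carry over. Pictures are saved under pics/ and viewed, and the job is handed in when it is done.

Besides the shell and the picture viewer there is one more tool, called in YAML: its name, and indented under it one key for each argument. move_arm: Moves the arm, as the interface text tells. Its arguments: {"type":"object","properties":{"motion":{"type":"array"},"grip":{"type":"number"}},"required":["motion"]}

```bash
mkdir -p pics; cat > h.py <<'E'
from rig import sense, camera, camera_params, job, spot_in, mark_of, ctrl
import numpy as np, cv2
from scipy.spatial.transform import Rotation as R
def ray(cam,xy,st=None):
    p=camera_params(cam);K=np.array(p["camera_matrix"])
    P=np.array(p["pose"])
    d=np.array([(xy[0]-K[0,2])/K[0,0],-(xy[1]-K[1,2])/K[1,1],-1.])
    return P[:3,3],P[:3,:3]@d
def atz(cam,xy,z):
    o,d=ray(cam,xy);return o+d*(z-o[2])/d[2]
def proj(cam,X):
    p=camera_params(cam);K=np.array(p["camera_matrix"]);P=np.array(p["pose"])
    c=P[:3,:3].T@(np.array(X)-P[:3,3]);return np.array([K[0,0]*c[0]/-c[2]+K[0,2],K[1,1]*-c[1]/-c[2]+K[1,2]])
def tri(a,xa,b,xb):
    A=np.zeros((3,3));v=np.zeros(3)
    for c,x in((a,xa),(b,xb)):
        o,d=ray(c,x);d=d/np.linalg.norm(d);M=np.eye(3)-np.outer(d,d);A+=M;v+=M@o
    return np.linalg.solve(A,v)
E
python3 - <<'E'
from h import *
np.set_printoptions(precision=4,suppress=True)
s=sense();print(s["time"],s["ee_pos"],s["eef_rot"],s["finger_gap"])
for c in("top","scene"):
    cv2.imwrite(f"pics/{c}0.png",camera(c)); p=camera_params(c);print(c,p)
    for n,z in(("gearbox",0),("gate",.11),("knob",.18),("stem",.105),("mark_cross",.11),("mark_disc",.11),("mark_square",.11),("mark_bar",.11)):
        for r in mark_of(c,n)[:2]: print(c,n,np.round(r["xy"],1),round(r["confidence"],2),atz(c,r["xy"],z))
print(sense()["time"])
E
```

```text
0.0 [0.2271 0.4729 0.2307] [-0.5983  0.5987  0.3761 -0.3769] 0.9978553305394494
top {'camera_matrix': array([[434.4094,   0.    , 252.7385],
       [  0.    , 434.4094, 194.4999],
       [  0.    ,   0.    ,   1.    ]]), 'pose': array([[ 0.0217,  0.9799, -0.1985,  0.2999],
       [-0.9998,  0.0218, -0.0016, -0.0268],
       [ 0.0028,  0.1985,  0.9801,  1.3044],
       [ 0.    ,  0.    ,  0.    ,  1.    ]])}
top gearbox [240.2 192.8] 0.75 [0.5685 0.0139 0.    ]
top gate [237.3 182.5] 0.83 [0.5753 0.0194 0.11  ]
top knob [230.  184.5] 0.64 [0.5533 0.0359 0.18  ]
top stem [237.9 179. ] 0.22 [0.5867 0.0182 0.105 ]
top mark_cross [235.1 160.9] 0.4 [0.6383 0.0275 0.11  ]
top mark_disc [200.1 184.4] 0.66 [0.5675 0.124  0.11  ]
top mark_disc [249.8 163.3] 0.41 [ 0.6322 -0.0145  0.11  ]
top mark_square [241.5 202.9] 0.5 [0.5171 0.006  0.11  ]
top mark_bar [224.2 197.8] 0.47 [0.5306 0.0548 0.11  ]
scene {'camera_matrix': array([[348.5533,   0.    , 263.6165],
       [  0.    , 348.5533, 187.9724],
       [  0.    ,   0.    ,   1.    ]]), 'pose': array([[-0.8825, -0.2759,  0.381 ,  0.9798],
       [ 0.4701, -0.4905,  0.7338,  0.7711],
       [-0.0155,  0.8266,  0.5625,  0.741 ],
       [ 0.    ,  0.    ,  0.    ,  1.    ]])}
scene gearbox [265.1 226.5] 0.75 [0.5784 0.0033 0.    ]
scene gate [265.7 199.9] 0.86 [0.5774 0.0084 0.11  ]
scene knob [272.1 182.5] 0.49 [0.5648 0.0263 0.18  ]
scene stem [272.3 201.7] 0.61 [0.561  0.0205 0.105 ]
scene mark_cross [255.4 214.5] 0.51 [0.6373 0.0568 0.11  ]
scene mark_disc [248.6 200.4] 0.56 [ 0.6243 -0.0149  0.11  ]
scene mark_square [280.2 195.3] 0.48 [0.5264 0.0091 0.11  ]
scene mark_bar [272.4 273. ] 0.67 [0.7025 0.274  0.11  ]
scene mark_bar [288.1 201.7] 0.47 [0.5224 0.0498 0.11  ]
0.9
```

```bash
python3 - <<'E'
import cv2
a=cv2.imread("pics/top0.png")[120:250,160:330];b=cv2.imread("pics/scene0.png")[140:270,190:360]
cv2.imwrite("pics/t1.png",cv2.resize(a,None,fx=4.6,fy=4.6,interpolation=cv2.INTER_CUBIC))
cv2.imwrite("pics/s1.png",cv2.resize(b,None,fx=4.6,fy=4.6,interpolation=cv2.INTER_CUBIC))
E
```

```text
(no output)
```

View pics/t1.png

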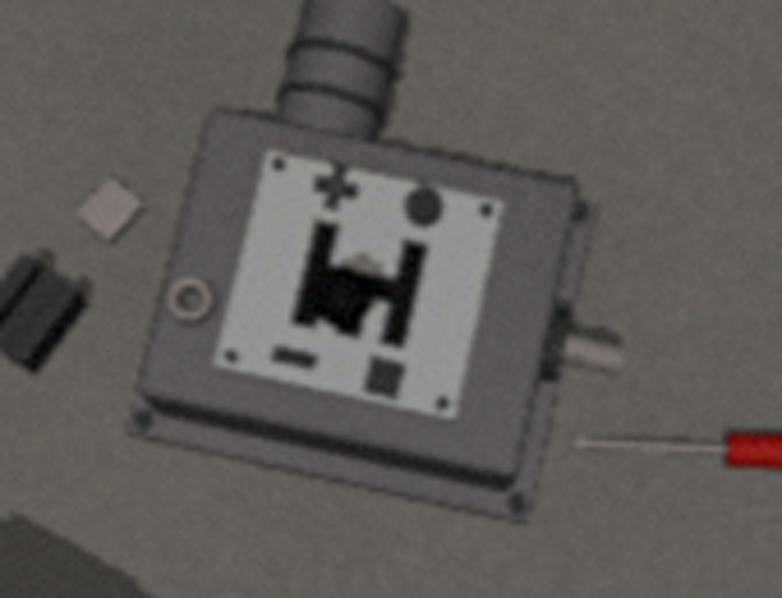

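View pics/s1.png

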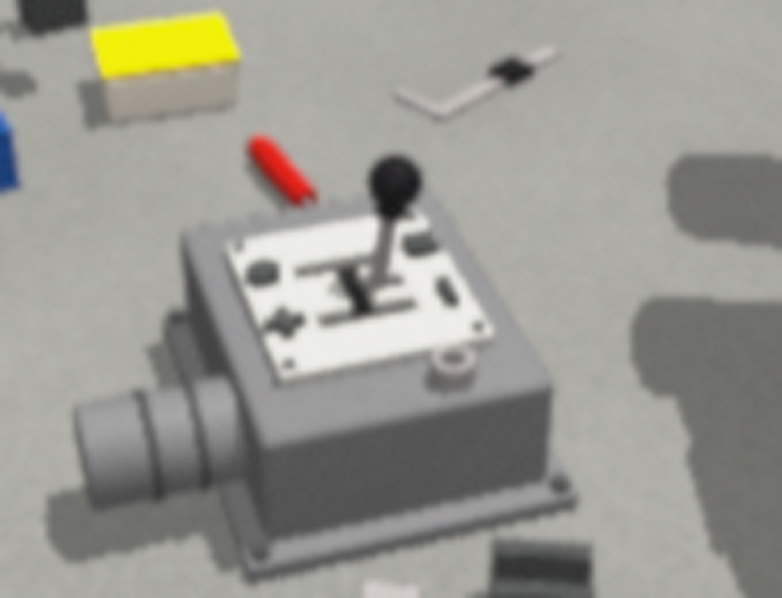

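View pics/scene0.png

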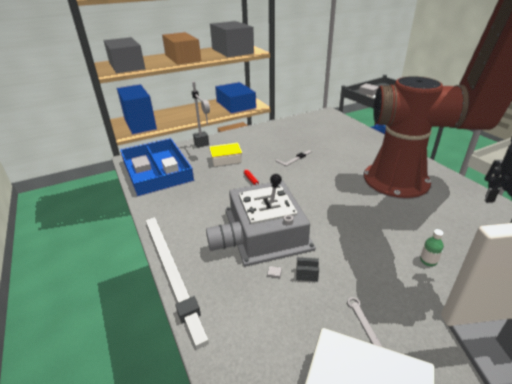

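View pics/top0.png

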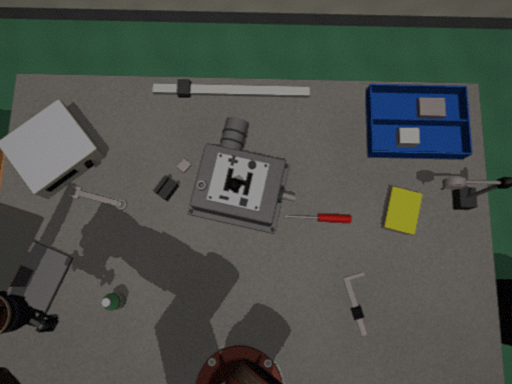

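Top and scene views agree on the marks. Cross is at the top zoom's (335,187), i.e. far-left (+x,+y). Disc is (+x,-y), square (-x,-y), bar (-x,+y). The knob leans to -x in the notch. Next I fit the gate pose.

```bash
cat >> h.py <<'E'
np.set_printoptions(precision=4,suppress=True)
E
python3 - <<'E'
from h import *
from scipy.optimize import least_squares
T={"top":(4.6,160,120,[(335,187),(423,207),(384,378),(294,358)]),"scene":(4.6,190,140,[(286,322),(262,272),(420,243),(447,291)])}
L=np.array([(55,28),(55,-28),(-55,-28),(-55,28)])/1000
def res(q,cams=("top","scene")):
    r=[]
    c,s=np.cos(q[2]),np.sin(q[2])
    for cam in cams:
        f,u,v,P=T[cam]
        for l,p in zip(L,P):
            X=[q[0]+c*l[0]-s*l[1],q[1]+s*l[0]+c*l[1],.118 if len(q)<4 else q[3]]
            r+=list(proj(cam,X)-(np.array(p)/f+[u,v]))
    return np.array(r)
for cams in(("top",),("scene",),("top","scene")):
    q=least_squares(res,[.575,.015,-.2],args=(cams,));print(cams,q.x,np.degrees(q.x[2]),np.round(q.fun,1))
g=q.x;np.save("g.npy",g)
c,s=np.cos(g[2]),np.sin(g[2])
def G(x,y,z):return np.array([g[0]+c*x-s*y,g[1]+s*x+c*y,z])
print("knob pred",proj("top",G(-.0497,0,.183)),proj("scene",G(-.0497,0,.183)), "knob tri", tri("top",[230,184.5],"scene",[272.1,182.5]))
k=G(-.0497,0,.183);print("knob",k)
M=R.from_quat(np.roll(sense()["eef_rot"],-1)).as_matrix();print(M)
cv2.imwrite("pics/w0.png",camera("wrist"));print(camera_params("wrist"))
E
```

```text
('top',) [ 0.5771  0.0171 -0.1975] -11.313595568699423 [-0.   0.   0.1 -0.2 -0.   0.  -0.1  0.1]
('scene',) [ 0.5819  0.0256 -0.1974] -11.31171721493985 [-0.3  0.   0.1  0.1 -0.  -0.   0.3 -0.2]
('top', 'scene') [ 0.5783  0.0191 -0.1969] -11.280469594339612 [-0.7 -0.4 -0.6 -0.6 -0.7 -0.4 -0.8 -0.3 -0.2 -1.5  0.2 -1.3 -0.1 -1.4
  0.2 -1.7]
knob pred [232.3667 193.0868] [282.8962 178.8409] knob tri [0.5595 0.0318 0.1799]
knob [0.5296 0.0288 0.183 ]
[[ 0.433  -0.     -0.9014]
 [ 0.9014  0.      0.433 ]
 [ 0.     -1.      0.    ]]
{'camera_matrix': array([[297.3186,   0.    , 256.1113],
       [  0.    , 297.3186, 190.2387],
       [  0.    ,   0.    ,   1.    ]]), 'mount': array([[ 1.    , -0.0013,  0.0005,  0.001 ],
       [ 0.0009,  0.2978, -0.9546, -0.1427],
       [ 0.0011,  0.9546,  0.2978,  0.0743],
       [ 0.    ,  0.    ,  0.    ,  1.    ]])}
```

View pics/w0.png

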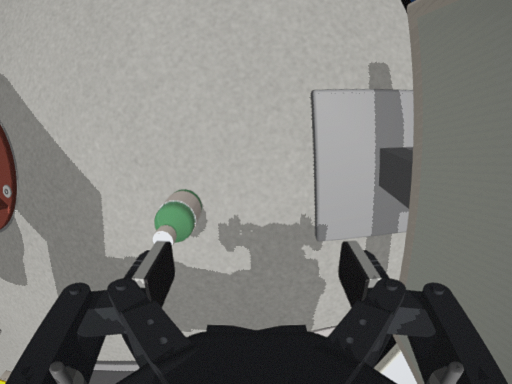

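Wrist view: a tall cabinet stands just to the right of the gripper, and a bottle is at (180,215). I'll lift first, then move away. The knob prediction disagrees with the picture, so I'm refining it with both views.

```bash
python3 - <<'E'
from h import *
from scipy.optimize import least_squares
T={"top":(4.6,160,120,[(335,187),(423,207),(384,378),(294,358)]),"scene":(4.6,190,140,[(286,322),(262,272),(420,243),(447,291)])}
cv=lambda cam,p:(np.array(p)+.5)/4.6-.5+np.array(T[cam][1:3])
L=np.array([(55,28),(55,-28),(-55,-28),(-55,28)])/1000
def res(q,cams=("top","scene")):
    r=[];c,s=np.cos(q[2]),np.sin(q[2])
    for cam in cams:
        for l,p in zip(L,T[cam][3]):
            r+=list(proj(cam,[q[0]+c*l[0]-s*l[1],q[1]+s*l[0]+c*l[1],.116])-cv(cam,p))
    return np.array(r)
for cams in(("top",),("scene",),("top","scene")):
    q=least_squares(res,[.575,.015,-.2],args=(cams,));print(cams,q.x)
    if cams[0]=="top" and len(cams)==1: gt=q.x
    if cams[0]=="scene": gs=q.x
g=(2*gt+gs)/3
np.save("g.npy",g);print(g)
def G(x,y,z,g=g):
    c,s=np.cos(g[2]),np.sin(g[2]);return np.array([g[0]+c*x-s*y,g[1]+s*x+c*y,z])
kt=cv("top",(345,298));ks=cv("scene",(395,185));print(kt,ks)
# per-camera fits with per-camera gate pose: tilt angles
for cam,gg,k in(("top",gt,kt),("scene",gs,ks)):
    f=lambda a:proj(cam,G(.18*np.sin(a[0])*np.cos(a[1]),.18*np.sin(a[1]),.01+.18*np.cos(a[0])*np.cos(a[1]),gg))-k
    r=least_squares(f,[-.2,0]);print(cam,"shift,cross",r.x)
# annotate
for cam,gg in(("top",gt),("scene",gs)):
    im=cv2.imread(f"pics/{cam}0.png");f,u,v,_=T[cam]
    im=cv2.resize(im[v:v+130,u:u+170],None,fx=4.6,fy=4.6,interpolation=cv2.INTER_CUBIC)
    im=cv2.convertScaleAbs(im,alpha=1.5 if cam=="top" else 1,beta=30)
    def d(X,col):
        p=(proj(cam,X)-[u,v]+.5)*4.6-.5;cv2.circle(im,tuple(int(t) for t in p),4,col,-1)
    for y in(-.028,.028):
        for x in(-.034,.034):d(G(x,y,.11,gg),(0,0,255))
    d(G(-.034,0,.11,gg),(0,255,0));d(G(0,0,.11,gg),(255,0,0))
    d(G(-.0497,0,.183,gg),(255,0,255));d(G(0,0,.19,gg),(255,255,0))
    cv2.imwrite(f"pics/{cam}_a.png",im)
E
```

```text
('top',) [ 0.5787  0.0183 -0.1973]
('scene',) [ 0.5807  0.021  -0.1978]
('top', 'scene') [ 0.5793  0.0188 -0.1973]
[ 0.5794  0.0192 -0.1975]
[234.6087 184.3913] [275.4783 179.8261]
top shift,cross [-0.1512 -0.0013]
scene shift,cross [-0.1491  0.0177]
```

View pics/top_a.png

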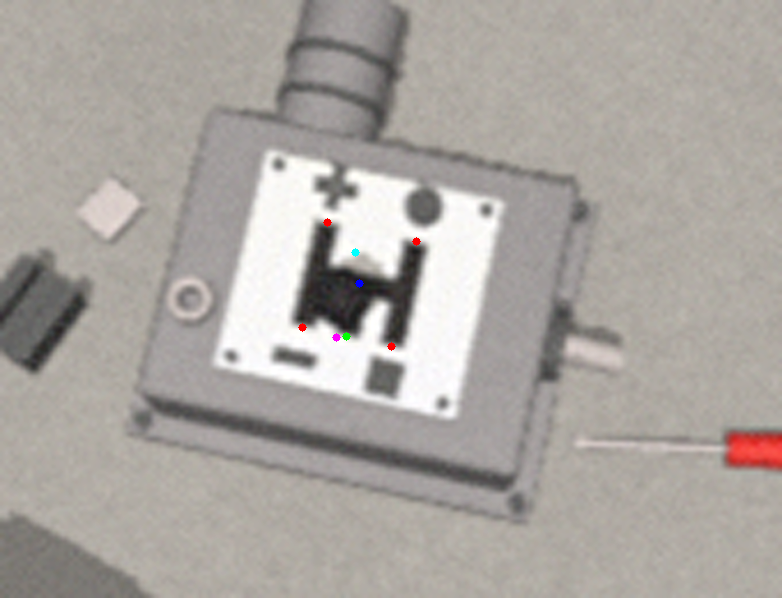

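View pics/scene_a.png

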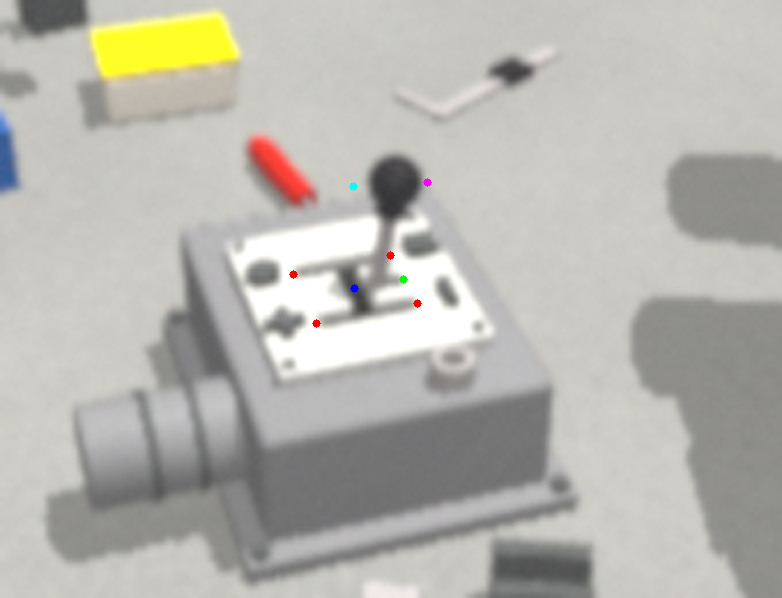

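move_arm:
  motion:
    - [[0, -0.03, 0, 0], [0, -0.03, 0, 0], [-0.02, -0.01, 0, -5], [-0.02, 0, 0, -5], [-0.02, 0, 0, -4.4], [-0.026, 0, -0.023, 0], [-0.026, 0, -0.023, 0], [-0.026, 0, -0.023, 0], [-0.026, 0, -0.023, 0], [-0.026, 0, -0.023, 0]]
  grip: 255

```text
time: 1.78
ee_pos: [0.294, 0.2659, 0.3015]
eef_rot: [-0.546, 0.547, 0.449, -0.449]
contact_force: [1.8, -0.2, 0.0]
finger_gap: 0.002
```

```bash
cat >> h.py <<'E'
g=np.array([0.5793,0.0188,-0.1973])
def rel():
    s=sense();c,sn=np.cos(g[2]),np.sin(g[2]);d=s["ee_pos"]-np.array([g[0],g[1],0])
    M=R.from_quat(np.roll(s["eef_rot"],-1)).as_matrix()
    print("t",round(s["time"],2),"gate-frame TCP mm",np.round(1000*np.array([c*d[0]+sn*d[1],-sn*d[0]+c*d[1],d[2]]),1),"toolx yaw err deg",round(np.degrees(np.arctan2(M[1,0],M[0,0])-g[2])-90,2),"F gate",np.round([c*s["contact_force"][0]+sn*s["contact_force"][1],-sn*s["contact_force"][0]+c*s["contact_force"][1],s["contact_force"][2]],2),"gap",round(s["finger_gap"],3),"q",s["joint_pos"])
E
python3 -c "
from h import *
rel()"
```

```text
t 1.78 gate-frame TCP mm [-328.2  186.4  301.5] toolx yaw err deg 0.09 F gate [1.8  0.16 0.03] gap 0.002 q [ 0.5504  0.0086 -0.3071  1.2545 -0.      0.7462]
```

move_arm:
  motion:
    - [[-0.0233, 0, -0.0298, 0], [-0.0233, 0, -0.0298, 0], [-0.0233, 0, -0.0298, 0], [-0.0233, 0, -0.0298, 0], [-0.0233, 0, -0.0298, 0], [-0.0233, 0, -0.0298, 0], [-0.0233, 0, -0.0298, 0], [-0.0233, 0, -0.0298, 0], [0, 0, 0, 0], [0, 0, 0, 0]]

```text
time: 2.62
ee_pos: [0.4918, 0.0364, 0.3008]
eef_rot: [0.548, -0.547, -0.448, 0.448]
contact_force: [-0.8, 0.9, -0.2]
finger_gap: 0.004
```

```bash
python3 -c "
from h import *
rel()
cv2.imwrite('pics/w1.png',camera('wrist'));cv2.imwrite('pics/s2.png',cv2.resize(camera('scene')[110:270,180:390],None,fx=3.8,fy=3.7))"
```

```text
t 2.62 gate-frame TCP mm [-89.3   0.1 300.8] toolx yaw err deg -0.13 F gate [-0.95  0.77 -0.21] gap 0.004 q [-0.0744  0.2008 -0.0902  1.2806 -0.      0.1251]
```

View pics/w1.png

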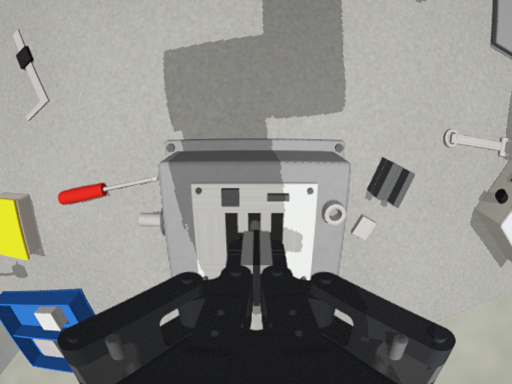

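View pics/s2.png

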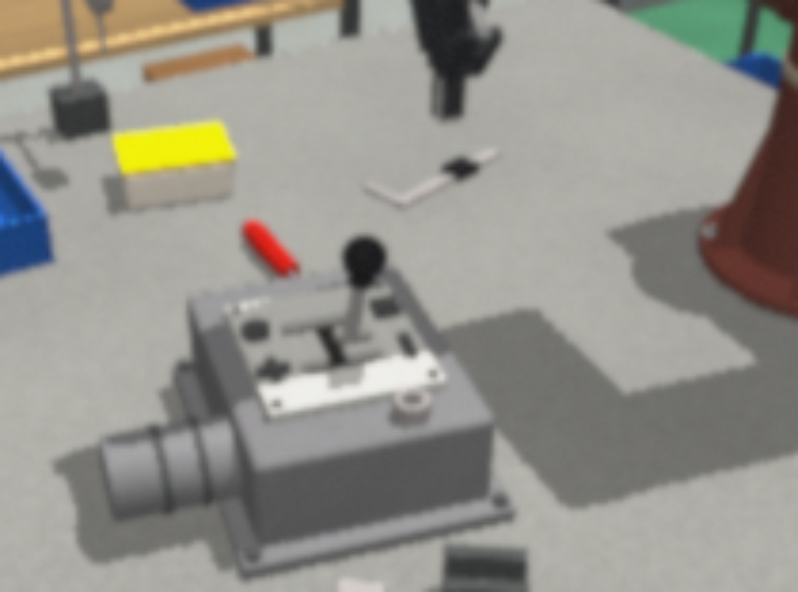

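The fingers are shut and centred on the gate (notch at column 255 in the wrist view), and the knob is ahead of them. Next I descend behind it.

move_arm:
  motion:
    - [[0, 0.033, 0, 0], [0, 0.033, 0, 0], [0, 0.033, 0, 0], [0, 0.032, 0, 0], [0, 0, -0.01, 0], [0, 0, -0.01, 0], [0, 0, 0, 0], [0, 0, 0, 0]]

```text
time: 3.38
ee_pos: [0.513, 0.0341, 0.1726]
eef_rot: [-0.546, 0.548, 0.45, -0.448]
contact_force: [0.6, 0.4, 0.7]
finger_gap: 0.001
```

```bash
python3 -c "
from h import *
rel()
cv2.imwrite('pics/s3.png',cv2.resize(camera('scene')[140:250,190:340],None,fx=5,fy=5))"
```

```text
t 3.38 gate-frame TCP mm [-68.    2.  172.6] toolx yaw err deg 0.07 F gate [0.47 0.47 0.74] gap 0.001 q [-0.0759  0.3087 -0.2893  0.9688  0.      0.1202]
```

View pics/s3.png

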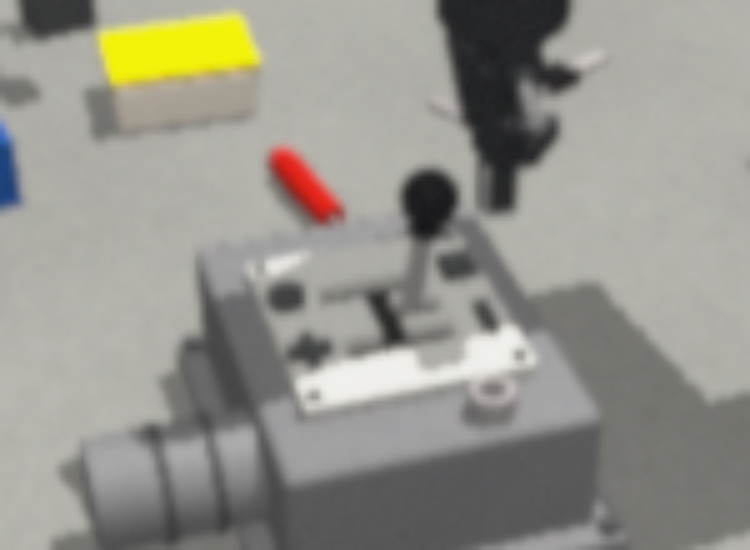

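move_arm:
  motion:
    - [[-0.001, 0, -0.005, 0], [-0.001, 0, -0.005, 0], [0, 0, -0.004, 0], [0, 0, -0.004, 0], [0, 0, -0.004, 0], [0, 0, -0.004, 0], [0, 0, -0.004, 0], [0, 0, 0, 0], [0, 0, 0, 0]]

```text
time: 4.18
ee_pos: [0.5399, 0.0262, 0.1701]
eef_rot: [0.547, -0.547, -0.449, 0.449]
contact_force: [0.2, -0.6, -0.6]
finger_gap: -0.001
```

```bash
python3 -c "
from h import *
rel()
cv2.imwrite('pics/s4.png',cv2.resize(camera('scene')[140:250,190:340],None,fx=5,fy=5))"
```

```text
t 4.18 gate-frame TCP mm [-40.1  -0.5 170.1] toolx yaw err deg 0.04 F gate [ 0.32 -0.51 -0.57] gap -0.001 q [-0.0869  0.3616 -0.2183  0.9909 -0.      0.1097]
```

View pics/s4.png

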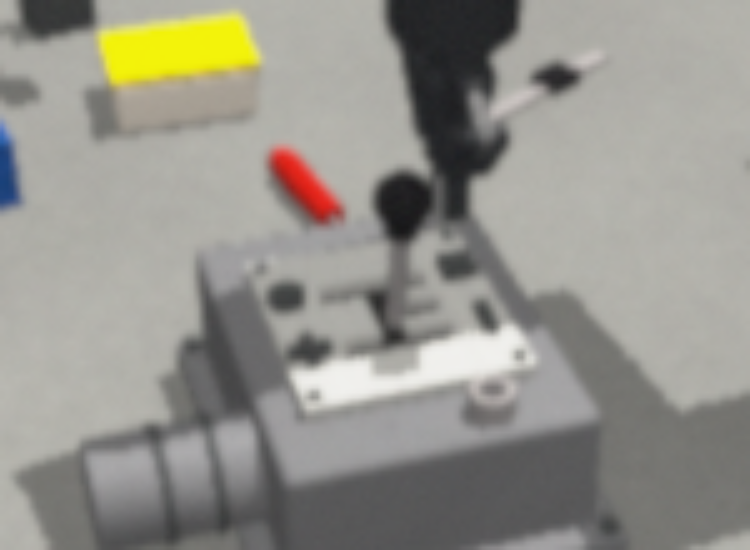

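move_arm:
  motion:
    - [[0, 0, -0.003, 0], [0, 0, -0.003, 0], [0, 0, -0.003, 0], [0, 0, -0.002, 0], [0, 0, 0, 0], [0, 0, 0, 0]]

```text
time: 4.73
ee_pos: [0.5506, 0.024, 0.1702]
eef_rot: [-0.547, 0.547, 0.449, -0.449]
contact_force: [-0.7, 0.7, 0.9]
finger_gap: -0.003
```

```bash
cat >> h.py <<'E'
GT=np.array([.5787,.0183,-.1973]);GS=np.array([.5807,.021,-.1978])
def knobfit(cam,k):
    from scipy.optimize import least_squares
    q=GT if cam=="top" else GS;c,s=np.cos(q[2]),np.sin(q[2])
    def f(a):
        x,y,z=.18*np.sin(a[0])*np.cos(a[1]),.18*np.sin(a[1]),.01+.18*np.cos(a[0])*np.cos(a[1])
        return proj(cam,[q[0]+c*x-s*y,q[1]+s*x+c*y,z])-np.array(k)
    return least_squares(f,[0,0]).x
E
python3 -c "
from h import *
rel()
im=camera('scene');cv2.imwrite('pics/s5.png',cv2.resize(im[140:250,190:340],None,fx=5,fy=5))
for c in ['scene','top']:
  if c=='top': cv2.imwrite('pics/t5.png',cv2.resize(camera(c)[130:240,170:320],None,fx=5,fy=5))
  for r in mark_of(c,'knob')[:1]: print(c,r,knobfit(c,r['xy']))
"
```

```text
t 4.73 gate-frame TCP mm [-29.1  -0.5 170.2] toolx yaw err deg 0.05 F gate [-0.8   0.59  0.9 ] gap -0.003 q [-0.089   0.3806 -0.1891  1.001  -0.      0.1075]
scene {'xy': [265.8, 182.2], 'confidence': 0.55} [0.0256 0.05  ]
```

View pics/s5.png

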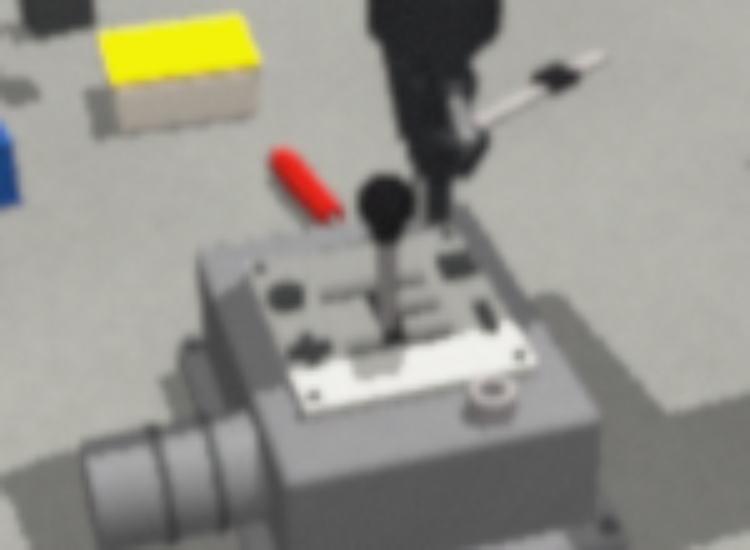

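View pics/t5.png

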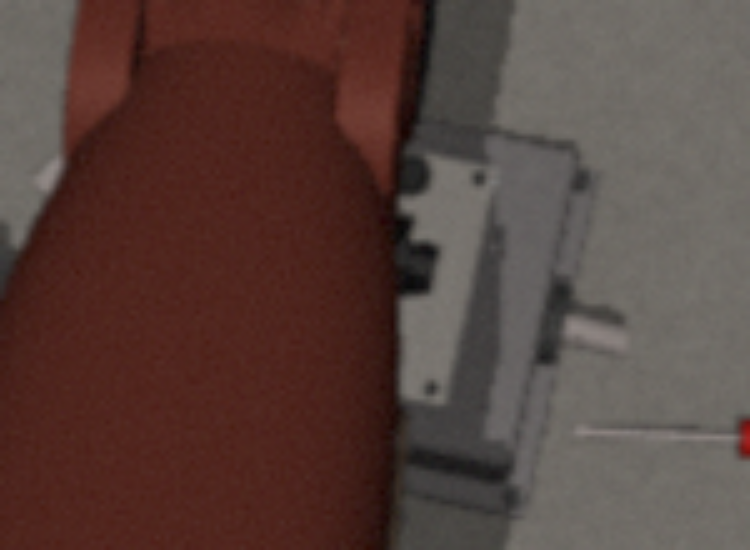

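```bash
python3 -c "
from h import *
for p in [(386,207),(403,203),(429,200)]: print(knobfit('scene',(np.array(p)+.5)/5-.5+[190,140]))"
```

```text
[0.0006 0.0233]
[-0.0593  0.0154]
[-0.1498  0.0107]
```

move_arm:
  motion:
    - [[0, 0, 0.016, 0], [0, 0, 0.016, 0], [-0.022, 0, 0, 0], [-0.022, 0, 0, 0], [-0.022, 0, 0, 0], [0, 0.002, -0.02, 0], [0, 0, -0.02, 0], [0, 0, -0.02, 0], [0, 0, 0, 0], [0, 0, 0, 0]]

```text
time: 5.77
ee_pos: [0.5654, -0.0463, 0.1679]
eef_rot: [0.547, -0.547, -0.448, 0.449]
contact_force: [-0.3, -0.8, 0.0]
finger_gap: 0.0
```

```bash
python3 -c "
from h import *
rel()
im=camera('scene');cv2.imwrite('pics/s6.png',cv2.resize(im[140:250,190:340],None,fx=5,fy=5))
"
```

```text
t 5.77 gate-frame TCP mm [ -0.9 -66.6 167.9] toolx yaw err deg 0.03 F gate [-0.09 -0.85  0.03] gap 0.0 q [-0.2106  0.412  -0.147   1.0121 -0.     -0.0139]
```

View pics/s6.png

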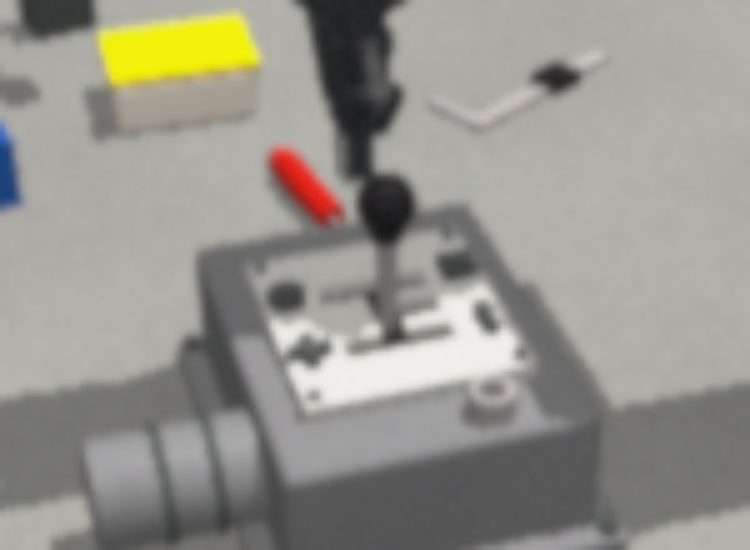

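The knob stays upright at (386,207), with the fingers on its -y side. Now I push +y.

move_arm:
  motion:
    - [[0.008, 0, 0, 0], [0.008, 0, 0, 0], [0.008, 0, 0, 0], [0.005, 0, 0, 0], [0.005, 0, 0, 0], [0.005, 0, 0, 0], [0.005, 0, 0, 0], [0.005, 0, 0, 0], [0, 0, 0, 0], [0, 0, 0, 0]]

```text
time: 6.65
ee_pos: [0.5746, 0.0023, 0.1682]
eef_rot: [0.547, -0.546, -0.449, 0.449]
contact_force: [-0.1, -0.5, -0.5]
finger_gap: 0.006
```

```bash
python3 -c "
from h import *
rel()
im=camera('scene');cv2.imwrite('pics/s7.png',cv2.resize(im[140:250,190:340],None,fx=5,fy=5))
"
```

```text
t 6.65 gate-frame TCP mm [ -1.4 -17.1 168.2] toolx yaw err deg 0.08 F gate [-0.01 -0.53 -0.53] gap 0.006 q [-0.1233  0.425  -0.1257  1.0203  0.0002  0.0726]
```

View pics/s7.png

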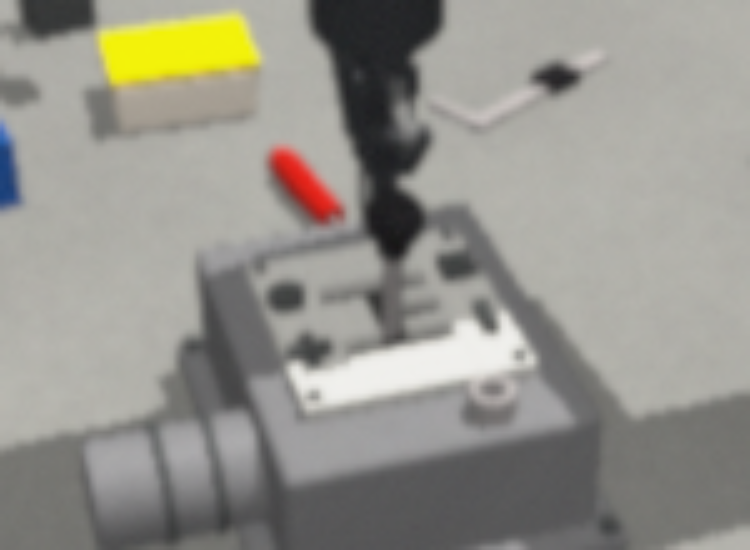

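move_arm:
  motion:
    - [[0.004, 0, 0, 0], [0.004, 0, 0, 0], [0.004, 0, 0, 0], [0.004, 0, 0, 0], [0.004, 0, 0, 0], [0.004, 0, 0, 0], [0, 0, 0, 0], [0, 0, 0, 0]]

```text
time: 7.37
ee_pos: [0.5794, 0.0259, 0.1684]
eef_rot: [0.546, -0.546, -0.449, 0.449]
contact_force: [-0.6, 0.5, -0.6]
finger_gap: 0.001
```

```bash
python3 -c "
from h import *
rel()
im=camera('scene');cv2.imwrite('pics/s8.png',cv2.resize(im[140:250,190:340],None,fx=5,fy=5))
print(knobfit('scene',(np.array((393,223))+.5)/5-.5+[190,140]))
"
```

```text
t 7.37 gate-frame TCP mm [ -1.3   7.  168.4] toolx yaw err deg 0.09 F gate [-0.64  0.37 -0.62] gap 0.001 q [-0.0815  0.4345 -0.1102  1.0259  0.0002  0.1143]
[0.0043 0.1108]
```

View pics/s8.png

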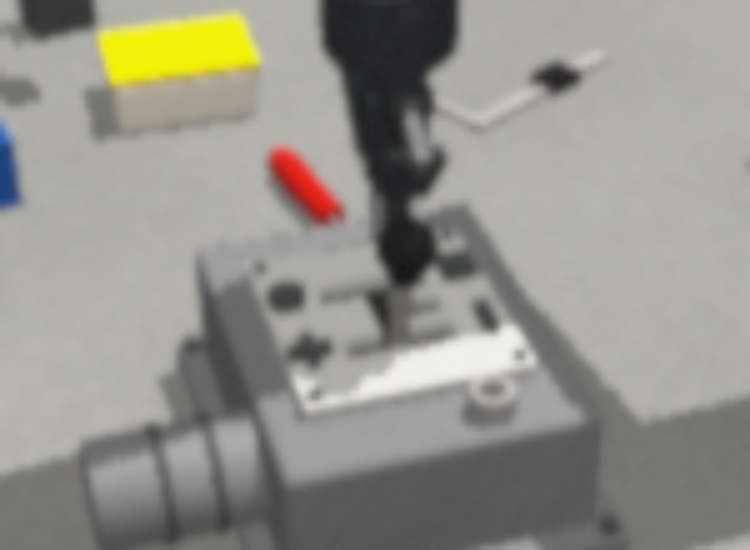

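move_arm:
  motion:
    - [[0.003, 0, 0, 0], [0.003, 0, 0, 0], [0.002, 0, 0, 0], [0.001, 0, 0, 0], [0, 0, 0, 0], [0, 0, 0, 0]]

```text
time: 7.92
ee_pos: [0.5811, 0.0345, 0.1683]
eef_rot: [0.547, -0.547, -0.449, 0.449]
contact_force: [1.0, 0.2, -0.4]
finger_gap: 0.003
```

```bash
python3 -c "
from h import *
rel()
im=camera('scene');cv2.imwrite('pics/s9.png',cv2.resize(im[140:250,190:340],None,fx=5,fy=5))
cv2.imwrite('pics/w9.png',camera('wrist'))
print(knobfit('scene',(np.array((406,252))+.5)/5-.5+[190,140]))
"
```

```text
t 7.92 gate-frame TCP mm [ -1.3  15.7 168.3] toolx yaw err deg 0.06 F gate [ 0.93  0.35 -0.39] gap 0.003 q [-0.0664  0.4385 -0.1039  1.0283  0.0002  0.1298]
[0.0039 0.247 ]
```

View pics/s9.png

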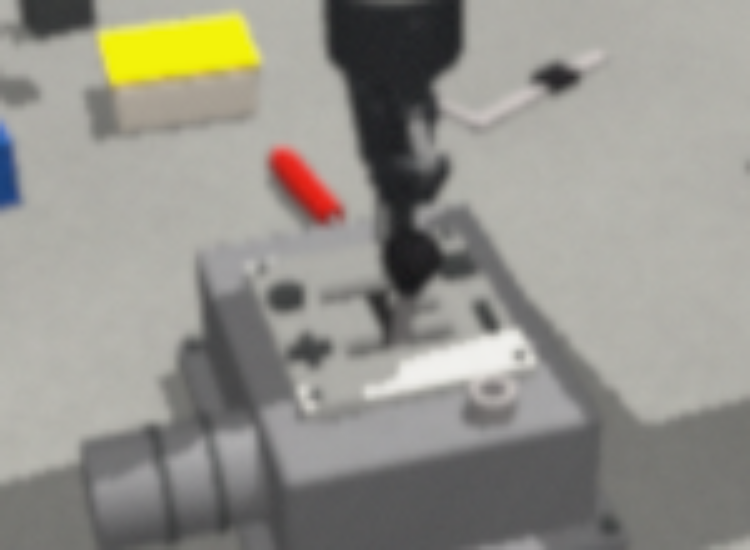

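View pics/w9.png

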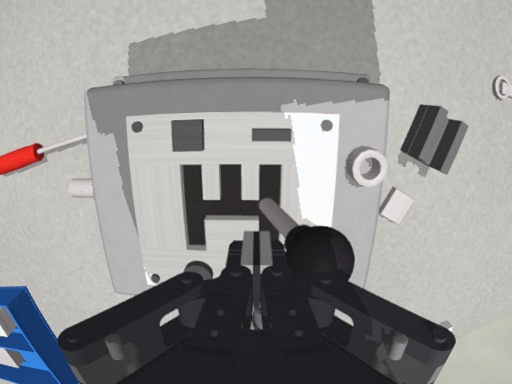

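```bash
cat >> h.py <<'E'
def wproj(Xg,s=None):
    s=s or sense();c,sn=np.cos(g[2]),np.sin(g[2])
    X=np.array([g[0]+c*Xg[0]-sn*Xg[1],g[1]+sn*Xg[0]+c*Xg[1],Xg[2]])
    M=R.from_quat(np.roll(s["eef_rot"],-1)).as_matrix();t=M.T@(X-s["ee_pos"])
    p=camera_params("wrist");m=np.array(p["mount"]);K=np.array(p["camera_matrix"])
    d=m[:3,:3].T@(t-m[:3,3]);x,y,z=d[0],-d[1],-d[2];r=np.hypot(x,y);th=np.arctan2(r,z)
    return np.array([K[0,2]+K[0,0]*th*x/r,K[1,2]+K[1,1]*th*y/r])
def kn(a,L=.18):return [L*np.sin(a[0])*np.cos(a[1]),L*np.sin(a[1]),.01+L*np.cos(a[0])*np.cos(a[1])]
E
python3 -c "
from h import *
im=cv2.imread('pics/w9.png')
for a in [(0,.24),(0,.27),(0,.29),(0,.31)]: print(a,wproj(kn(a)),wproj(kn(a,.1)))
for p in [(-.034,.028),(.034,-.028),(.034,.028),(0,.028),(-.034,-.028),(-.034,0)]:
  cv2.circle(im,tuple(int(v) for v in wproj([*p,.11])),2,(0,0,255),-1)
for l in np.linspace(.1,.18,5):
  cv2.circle(im,tuple(int(v) for v in wproj(kn((0,.285),l))),2,(0,255,0),-1)
for r in (mark_of('wrist','knob')[:1]+mark_of('wrist','stem')[:1]):print(r)
cv2.imwrite('pics/w9a.png',cv2.resize(im[100:300,130:400],None,fx=2.9,fy=2.9))
"
```

```text
(0, 0.24) [309.9106 259.7744] [266.641  205.6548]
(0, 0.27) [319.6509 258.1137] [270.5582 205.3   ]
(0, 0.29) [325.9018 256.9202] [273.1313 205.0413]
(0, 0.31) [331.9482 255.6643] [275.6711 204.7654]
{'xy': [319.7, 260.6], 'confidence': 0.58}
{'xy': [394.9, 201.1], 'confidence': 0.29}
```

View pics/w9a.png

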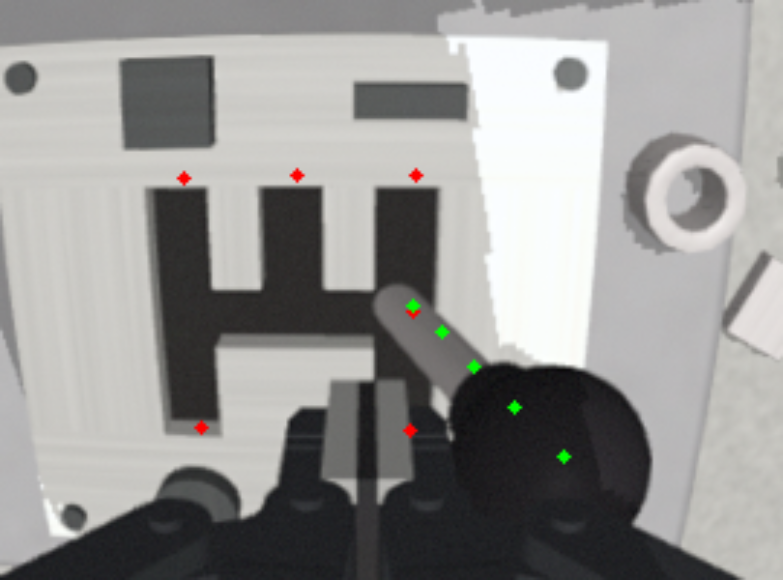

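Wrist view: the stem is at about (398,300) in the zoomed picture, against a leg centre of column 407. That leaves roughly 3 mm at the knob still to go in +y.

move_arm:
  motion:
    - [[0.002, 0, 0, 0], [0.001, 0, 0, 0], [0.001, 0, 0, 0], [0, 0, 0, 0], [0, 0, 0, 0]]

```text
time: 8.53
ee_pos: [0.5817, 0.0375, 0.1681]
eef_rot: [-0.546, 0.547, 0.448, -0.449]
contact_force: [0.4, -5.0, -1.4]
finger_gap: 0.002
```

```bash
python3 -c "
from h import *
rel()
im=camera('wrist');cv2.imwrite('pics/w10.png',cv2.resize(im[100:300,130:400],None,fx=2.9,fy=2.9))
"
```

```text
t 8.53 gate-frame TCP mm [ -1.4  18.8 168.1] toolx yaw err deg 0.02 F gate [ 1.35 -4.87 -1.38] gap 0.002 q [-0.0601  0.4406 -0.1011  1.0296 -0.0016  0.1368]
```

View pics/w10.png

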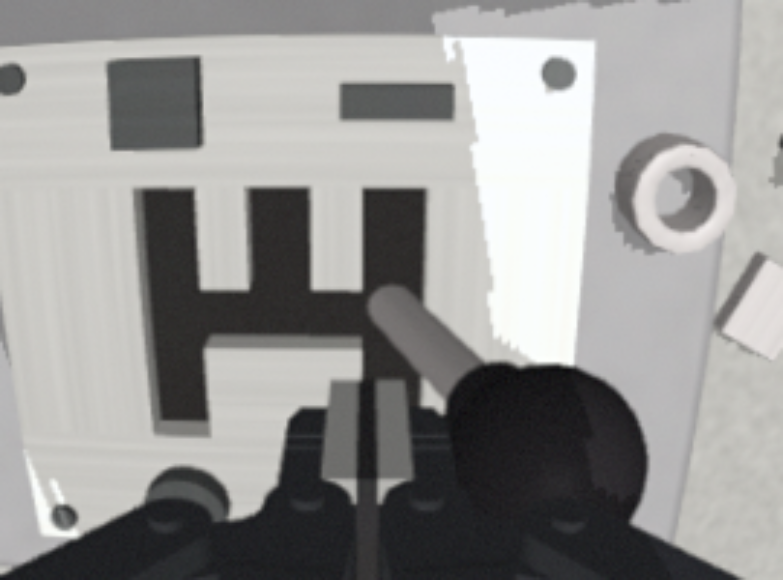

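Force reached 5 N, so the lever is at the crossbar end stop, and the stem (392,300) is in line with the leg (363–425). I'm backing off to go round to the -x side.

move_arm:
  motion:
    - [[-0.006, 0, 0, 0], [-0.006, 0, 0, 0], [0, 0, 0.022, 0], [0, 0, 0.022, 0], [0, 0, 0.022, 0], [0.022, 0.008, 0, 0], [0.021, 0, 0, 0], [0, 0, 0, 0], [0, 0, 0, 0]]

```text
time: 9.33
ee_pos: [0.5232, 0.082, 0.1604]
eef_rot: [-0.546, 0.546, 0.449, -0.449]
contact_force: [0.1, -0.2, -0.0]
finger_gap: -0.002
```

```bash
python3 -c "
from h import *
rel()
im=camera('wrist');cv2.imwrite('pics/w11.png',cv2.resize(im[100:300,130:400],None,fx=2.9,fy=2.9))
im=camera('scene');cv2.imwrite('pics/s11.png',cv2.resize(im[140:250,190:340],None,fx=5,fy=5))
"
```

```text
t 9.33 gate-frame TCP mm [-67.4  51.  160.4] toolx yaw err deg 0.14 F gate [ 0.13 -0.18 -0.  ] gap -0.002 q [ 0.0171  0.3498 -0.2636  0.9571  0.0003  0.212 ]
```

View pics/w11.png

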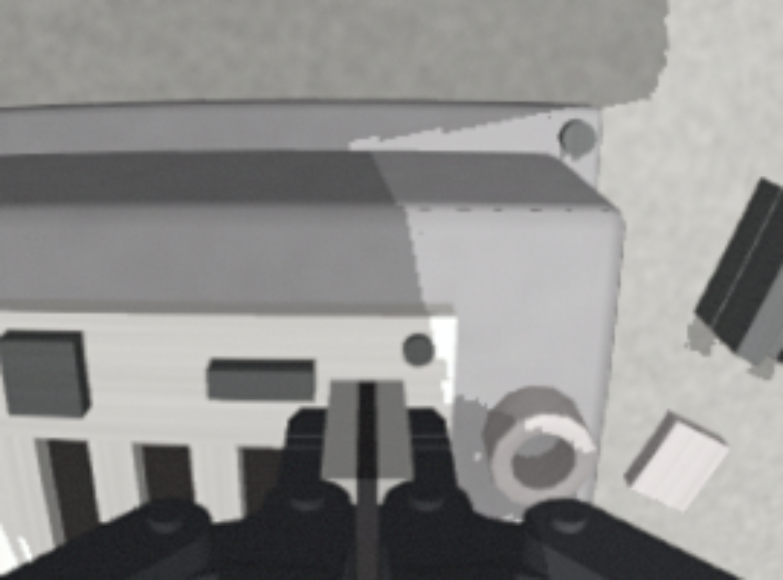

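View pics/s11.png

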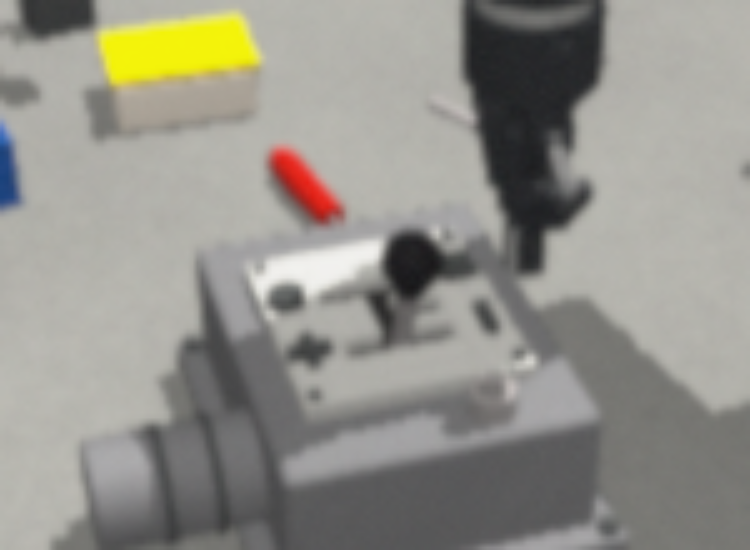

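The lever stayed at the +y end and the fingers are behind it at y=51. Now I push +x.

move_arm:
  motion:
    - [[0, 0, -0.01, 0], [0, 0, -0.01, 0], [0, 0, -0.01, 0], [0, 0, -0.005, 0], [0, 0, -0.005, 0], [0, 0, -0.005, 0], [0, 0, -0.005, 0], [0, 0, -0.005, 0], [0, 0, -0.005, 0], [0, 0, 0, 0]]

```text
time: 10.27
ee_pos: [0.5832, 0.0696, 0.1603]
eef_rot: [-0.546, 0.547, 0.449, -0.448]
contact_force: [0.0, 0.6, 0.9]
finger_gap: -0.001
```

```bash
python3 -c "
from h import *
rel()
im=camera('scene');cv2.imwrite('pics/s12.png',cv2.resize(im[140:250,190:340],None,fx=5,fy=5))
"
```

```text
t 10.27 gate-frame TCP mm [ -6.2  50.5 160.3] toolx yaw err deg 0.03 F gate [-0.1   0.64  0.87] gap -0.001 q [-0.0057  0.4532 -0.1025  1.014  -0.      0.191 ]
```

View pics/s12.png

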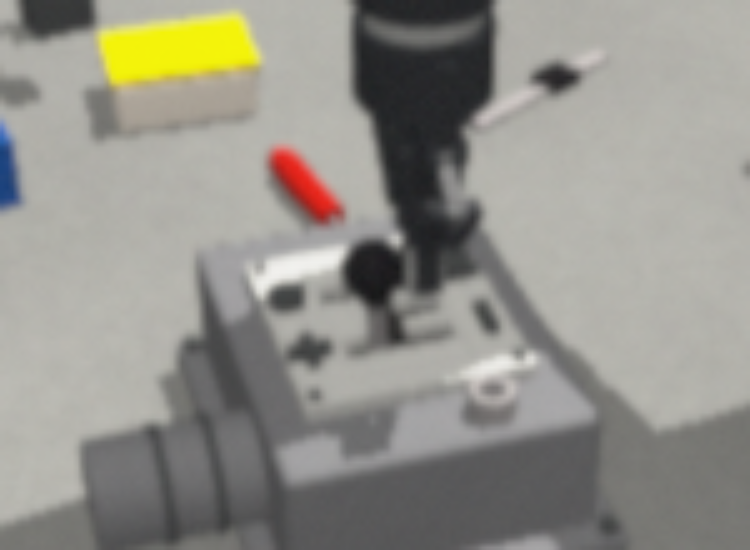

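move_arm:
  motion:
    - [[0, 0, -0.004, 0], [0, 0, -0.004, 0], [0, 0, -0.004, 0], [0, 0, -0.004, 0], [0, 0, -0.003, 0], [0, 0, -0.002, 0], [0, 0, 0, 0], [0, 0, 0, 0]]

```text
time: 10.98
ee_pos: [0.6032, 0.0656, 0.1605]
eef_rot: [-0.546, 0.547, 0.449, -0.448]
contact_force: [0.9, 0.6, 0.1]
finger_gap: 0.002
```

```bash
python3 -c "
from h import *
rel()
im=camera('scene');cv2.imwrite('pics/s13.png',cv2.resize(im[140:250,190:340],None,fx=5,fy=5))
"
```

```text
t 10.98 gate-frame TCP mm [ 14.3  50.6 160.5] toolx yaw err deg 0.05 F gate [0.77 0.79 0.12] gap 0.002 q [-0.012   0.4887 -0.0435  1.0374 -0.      0.1845]
```

View pics/s13.png

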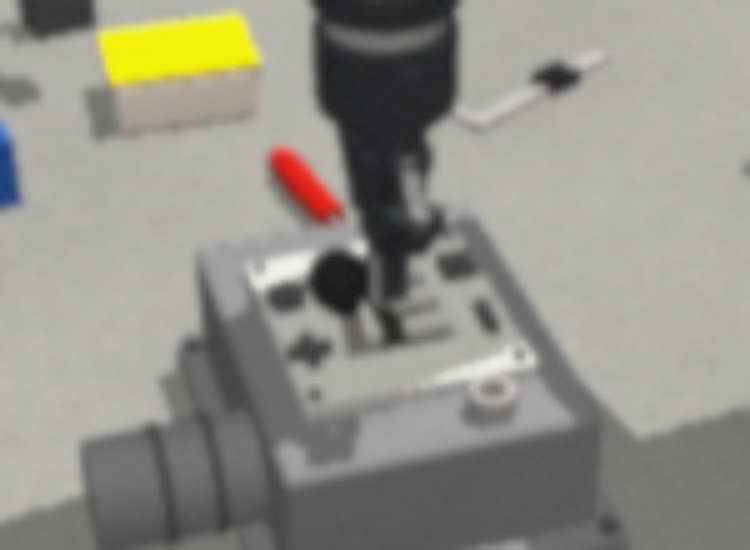

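move_arm:
  motion:
    - [[0, 0, -0.002, 0], [0, 0, -0.001, 0], [0, 0, -0.001, 0], [0, 0, 0, 0], [0, 0, 0, 0]]

```text
time: 11.45
ee_pos: [0.6065, 0.0649, 0.1603]
eef_rot: [-0.547, 0.547, 0.449, -0.449]
contact_force: [-1.3, 0.8, -1.0]
finger_gap: 0.005
```

move_arm:
  motion:
    - [[0, 0, -0.001, 0], [0, 0, 0, 0], [0, 0, 0, 0]]

```text
time: 11.7
ee_pos: [0.6073, 0.0647, 0.1602]
eef_rot: [0.547, -0.547, -0.448, 0.449]
contact_force: [-2.8, 0.3, -2.0]
finger_gap: -0.002
```

```bash
python3 -c "
from h import *
rel()
"
```

```text
t 11.7 gate-frame TCP mm [ 18.5  50.5 160.2] toolx yaw err deg 0.05 F gate [-2.82 -0.28 -2.01] gap -0.002 q [-0.0135  0.4976 -0.0297  1.044  -0.      0.183 ]
```

move_arm:
  motion:
    - [[0, 0, -0.001, 0], [0, 0, 0, 0], [0, 0, 0, 0]]

```text
time: 11.95
ee_pos: [0.608, 0.0646, 0.1601]
eef_rot: [0.547, -0.546, -0.448, 0.449]
contact_force: [-5.2, 1.2, -0.1]
finger_gap: 0.002
```

```bash
python3 -c "
from h import *
rel()
im=camera('scene');cv2.imwrite('pics/s14.png',cv2.resize(im[140:250,190:340],None,fx=5,fy=5))
"
```

```text
t 11.95 gate-frame TCP mm [ 19.1  50.5 160.1] toolx yaw err deg 0.05 F gate [-5.34  0.16 -0.15] gap 0.002 q [-0.0137  0.4994 -0.027   1.0456  0.0001  0.1827]
```

View pics/s14.png

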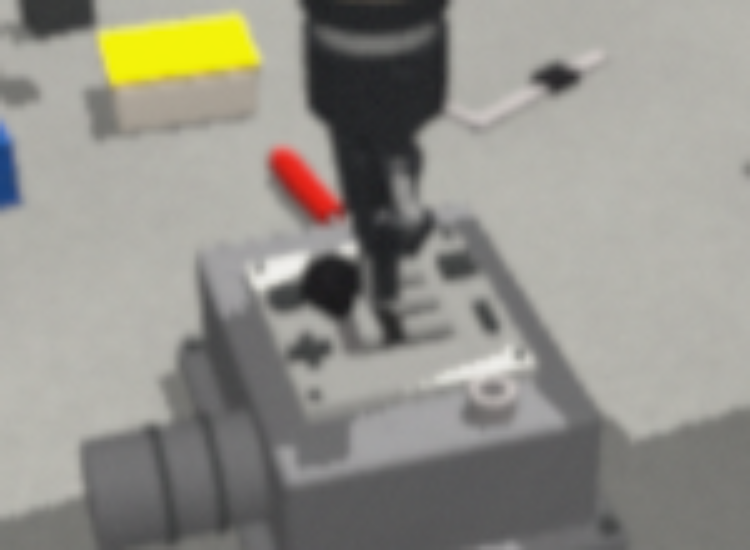

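move_arm:
  motion:
    - [[0, 0, -0.001, 0], [0, 0, 0, 0], [0, 0, 0, 0]]

```text
time: 12.25
ee_pos: [0.6083, 0.0645, 0.16]
eef_rot: [0.547, -0.546, -0.448, 0.449]
contact_force: [-7.8, 0.6, 0.4]
finger_gap: 0.001
```

move_arm:
  motion:
    - [[0, 0, 0.01, 0], [0, 0, 0.02, 0], [0, 0, 0.03, 0], [0, 0, 0.03, 0], [0, -0.03, 0, 0], [0, -0.03, 0, 0], [0, -0.03, 0, 0], [0, 0, 0, 0], [0, 0, 0, 0]]

```text
time: 13.0
ee_pos: [0.5234, 0.0819, 0.2526]
eef_rot: [-0.545, 0.548, 0.45, -0.447]
contact_force: [-0.3, -0.2, -0.7]
finger_gap: -0.002
```

```bash
python3 -c "
from h import *
rel()
im=camera('scene');cv2.imwrite('pics/s15.png',cv2.resize(im[140:250,190:340],None,fx=5,fy=5))
r=mark_of('scene','knob')[:1];print(r)
im=camera('wrist');cv2.imwrite('pics/w15.png',im)
for r in mark_of('wrist','knob')[:1]: print(r,wproj(kn((.28,.29))),wproj(kn((.25,.29))))
"
```

```text
t 13.0 gate-frame TCP mm [-67.2  50.9 252.6] toolx yaw err deg 0.05 F gate [-0.3  -0.27 -0.65] gap -0.002 q [ 0.0173  0.2838 -0.1066  1.1743 -0.0001  0.2137]
[{'xy': [259.3, 213.3], 'confidence': 0.39}]
{'xy': [252.0, 316.5], 'confidence': 0.67} [256.5901 315.8949] [256.6044 312.9218]
```

View pics/s15.png

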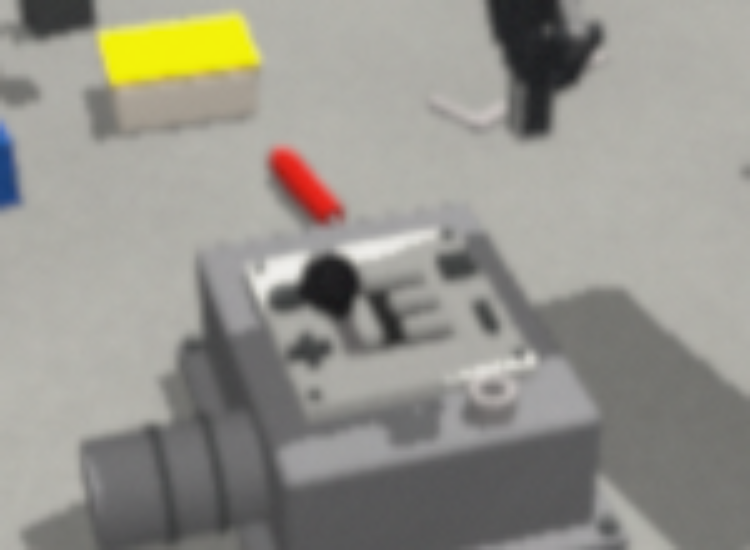

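View pics/w15.png

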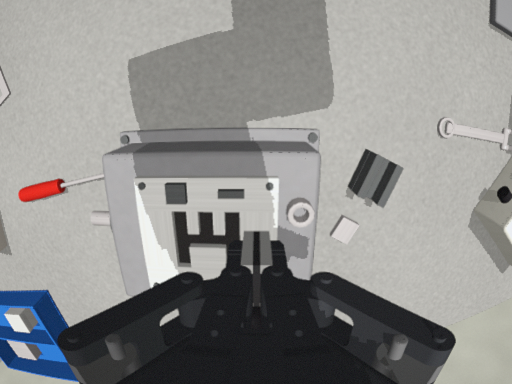

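```bash
python3 -c "
from h import *
for p in [(330,285),(330,287)]: print(knobfit('scene',(np.array(p)+.5)/5-.5+[190,140]))
"
```

```text
[0.276  0.2834]
[0.2787 0.2904]
```

move_arm:
  motion:
    - [[0, -0.02, 0.02, 0], [0, -0.02, 0.03, 0], [-0.03, 0, 0.02, 0], [-0.03, 0, 0.02, 0], [-0.03, 0, 0.02, 0], [-0.03, 0, 0.02, 0], [-0.03, 0, 0, 0], [0, 0, 0, 0], [0, 0, 0, 0]]

```text
time: 13.95
ee_pos: [0.364, -0.0409, 0.2899]
eef_rot: [0.548, -0.547, -0.448, 0.448]
contact_force: [0.1, 0.6, 0.8]
finger_gap: -0.001
```

```bash
python3 -c "
from h import *
rel()
im=camera('top');cv2.imwrite('pics/t16.png',cv2.resize(im[130:240,170:320],None,fx=5,fy=5))
for r in mark_of('top','knob')[:1]: print(r,knobfit('top',r['xy']))
"
```

```text
t 13.95 gate-frame TCP mm [-199.4 -100.7  289.9] toolx yaw err deg -0.16 F gate [0.01 0.63 0.78] gap -0.001 q [-0.3123 -0.0469 -0.3913  1.2268  0.0001 -0.1122]
{'xy': [220.0, 155.2], 'confidence': 0.51} [0.2736 0.3265]
```

View pics/t16.png

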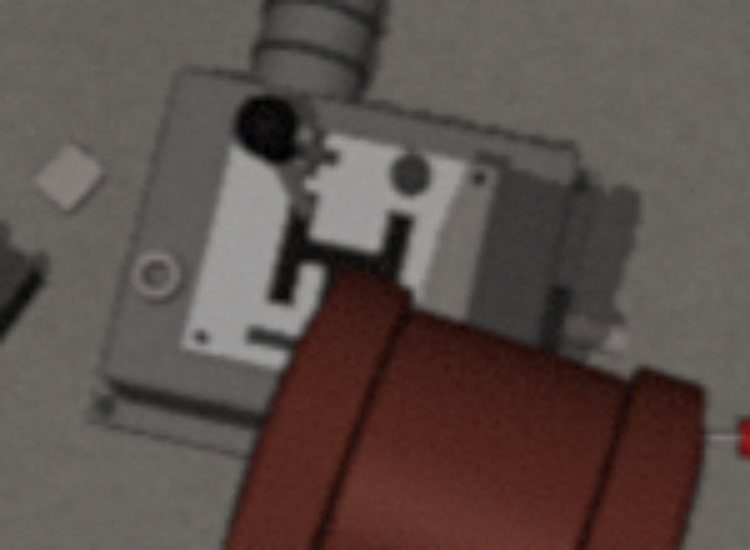

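Top view: the knob is at (268,127), over the cross plate, with the stem at the closed end of that slot. The ring, block and vee block are where they were. I'm handing in.

```bash
python3 -c "
from h import *
print(knobfit('top',(223.2,155)))
print(job.close_job())"
```

```text
[0.2801 0.2764]
the job is handed in; nothing more can be done
None
```

The feed lever is home in the slot marked by the cross plate (the +x, +y slot), and the job is handed in at about 14 s of the 54 s limit. With the fingers shut, I pushed it +x out of the parking notch into the crossbar. I then pushed it +y to the crossbar end, about 5 N at the stop, and +x until it met the slot end, about 8 N at the stop. It entered no other marked slot.

- **Lever position:** two cameras agree within measurement error. The scene view gives shift about 0.276 and cross about 0.283–0.290. The top view gives shift about 0.280 and cross about 0.276. Fully home is about 0.28 and 0.29.
- **Arm and bench:** the gripper ended about 0.2 m clear of the lever, with near-zero contact force. The ring gauge, gauge block, vee block and screwdriver looked undisturbed in the last pictures. I did not measure the loose items one by one, and the parts box and wrench were not checked closely.
- **Disagreements:** the network's knob point in the top view was a few pixels off and gave cross 0.33, so I used the ball I could see in the picture instead. The top and scene estimates of the gate position differed by 2–3 mm, and the wrist view was about 3 mm off, so I settled the end stops by contact force.

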